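# Fetch the square cutter from the back of the hook

### The job

I need the square pastry cutter, but it hangs at the back of its hook behind the round one. Hang the round cutter on the empty hook first, then take the square cutter and stand it upright in the wide plastic bowl.

Things in the scene. Friction and masses are not known exactly. Their poses are not given: they have to be found in the camera images.
- square_cutter_centre (a point): Square steel cutter 48 x 48 mm, 110 g, hanging rearmost by its bow. Centre, half-way up (119 mm tall), z up, x along the arm to the post. Outline 25 mm high; strap bow over it (y-z plane, 14 mm wide); wooden knob dia 25 on top, 17.5 to 59.5 mm above this point: grip here from above. Bow opening for the arm: 42 mm wide, from 34.5 mm below to 15.5 mm above this point, roof falling 20 deg to both sides.
- round_cutter_centre (a point): Round steel cutter, 50 mm across, 100 g, else built and measured as the square one (same bow, knob, 119 mm height, axes). Centre, half-way up. Hangs on the same hook 58 mm in front of the square one, nearer the robot; the hook's tip is about 48 mm further on. Hung on a hook, this point is 150 mm above the counter.
- spare_hook: Empty hook, fixed steel stand. Origin under its post on the counter, z up. Level arm, dia 10, axis 160 mm up, runs from the post along -x (towards the robot) to 148 mm, where the tip turns up 8 mm above the arm; nothing is higher. The cutters' hook and a third, with one oblong cutter, are identical; the three stand in a row in any order, about 200 mm apart.
- bowl: Wide plastic bowl, loose, on one side of the hooks; 200 mm across the rim, 60 mm high, flat inner floor 138 mm across, 4 mm above its underside. Origin at the centre of its underside, z up.
There are look-alikes about, which are no part of the job. What is shaped like the part that bears round_cutter_centre but yellow is not meant. There is more than one size of the bowl; the job needs the larger.

How it is judged:
By the outcome, as a careful person would: the job done as asked, in the order asked, and still so for the second after the job is handed in, with the robot touching nothing.
It also fails if it takes over 72 s, if anything falls off the work surface, if the arm or the gripper's body presses on something with over 40 N, if the wrist force passes 120 N, or if a joint passes its speed limit or range.

### The arm

A 7-joint arm with a two-finger parallel gripper is mounted at the origin on the work surface. World frame = base frame: x ahead of the robot, y to its left, z up, the work surface at z = 0. Lengths are in m, angles in rad, forces in N, time in s.
With the tool pointing down it reaches from about 0.425 to 0.925 m from the base axis. Payload 6.8 kg.
Tool frame: the origin (TCP) lies at the very end of the fingers, on their centre line; the grasp point (between the pads) lies 19 mm behind it; z points along the fingers, y is the line along which they close (so a half turn about z gives the same grasp; the last joint's range is limited). The gripper opens to 85 mm and grips with 20 to 120 N. Pads are 22 mm wide; open, the fingers measure 114 mm over their backs; the gripper's body (76 mm by 85 mm) begins 54 mm behind the grasp point. The pads swing forward as they close: fully open they stand 13 mm farther back than shut.
Start: joints at [1.182, 0.477, 0.022, 1.555, -0.011, 1.109, -0.083], TCP at [0.187, -0.649, 0.231] pointing down, gripper open.
Joint ranges: [-2.96, 2.96], [-0.34, 2.1], [-1.41, 1.46], [0.24, 2.44], [-1.37, 4.51], [0.17, 1.92], [-2.96, 2.96]. Speed limits (rad/s): [2.39, 2.39, 3.14, 3.14, 3.14, 3.14, 3.14].

### API

Orientations are given as a unit quaternion [w, x, y, z].
In Python, from station import get_obs, read_camera, hand_in gives the robot as it stands.
- The arm moves only by the tool arm_command, never from a script. Its argument "commands" is one flat list of numbers, 7 for each row, row after row: the shift along the tool's x, y, z in m, then the turn, a rotation vector about the tool's x, y, z in degrees, then the opening, from 0 (shut) to 1 (fully open). In form: [tx, ty, tz, rx, ry, rz, fingers, tx, ty, tz, rx, ry, rz, fingers, ...]. A call has 1 to 8 rows; each row is the pose to reach, as a shift and turn from the pose commanded when the call began, along the tool's axes at that moment; what a row does not reach only later rows make up. A row lasts 1/10 s, in which the tool goes at most 50 mm and 8.59 degrees, less where a joint would pass 70% of its speed; a pose out of reach is approached as far as the arm can. A call with a gripper value outside its range is refused whole. The fingers move at their own pace and stop on an object; "force" is the grip in N (left out, the last holds). Time passes only in rows, so rows that repeat a pose let the fingers close. It gives the time, the measured TCP pose, the force, the opening and the grip force at its end, in the units of the state.
- get_obs(): the state, without advancing time (a new reading comes with each control period).
- read_camera(name): name is "scene" or "top"; returns a dict with "img" (384x512x3 uint8, red, green, blue), "camera_matrix" (3x3 intrinsics, pixels), "k1" (the pictures are not rectified: a ray, as slopes to the right and down, at radius r is drawn at 1 + k1 r^2 times it, then the intrinsics apply), "pose" (4x4, takes a point from camera to world coordinates). Camera axes: x right, y down, z forward; pixel columns grow to the right and rows downward; lengths in m; the calibration is good to about 2 mm. A picture is of the moment at which its call begins. There is no depth.
- hand_in(): hands the job in; it is judged then, once.
The state is a dict: "t": time; "q": joint angles; "joint_vel": joint speeds; "joint_torque": joint torques, N m; "eef_pos": TCP position; "tool_rot": TCP orientation; "contact_force": force on the tool from outside, world axes, zero at the start; "torque": the same for the moment, N m; "gripper_width": opening from 0.0 (shut) to 1.0 (fully open); "grasp_force": force on a finger pad.
Only numpy, scipy, OpenCV 4.12 (cv2) and the standard library are available. Lean on these libraries where they do the work, as an engineer would, in place of code of your own. Each camera call takes 0.05 s, during which the arm holds its last target. There are 200 camera calls.

## Working session

There is one attempt and no reset: what is moved stays moved. The work goes in short steps, Python scripts to look and compute and a tool call to move; the robot and the scene stay as the last step left them, time stands still between calls to the robot, and variables do not carry over. Pictures are saved under pics/ and viewed, at most 10 in all, crops included, and the job is handed in when it is done.

Besides the shell and the picture viewer there is one more tool, called after "Call:" by a JSON object that holds its "fn" and its "kwargs". arm_command: Moves the arm, as the interface text tells. Its arguments: {"type":"object","properties":{"commands":{"type":"array","items":{"type":"number"}},"force":{"type":"number"}},"required":["commands"]}

```bash
mkdir -p pics; ls
cat > h.py <<'E'
import numpy as np, cv2
from station import get_obs, read_camera, hand_in
def ray(c,u,v):
    K=c["camera_matrix"];p=cv2.undistortPoints(np.array([[[u,v]]],float),np.array(K),np.array([c["k1"],0,0,0.]))[0,0]
    T=np.array(c["pose"]);d=T[:3,:3]@np.array([p[0],p[1],1]);return T[:3,3],d/np.linalg.norm(d)
def plane(c,u,v,z):
    o,d=ray(c,u,v);return o+d*(z-o[2])/d[2]
def tri(c1,p1,c2,p2):
    o1,d1=ray(c1,*p1);o2,d2=ray(c2,*p2)
    s=np.linalg.lstsq(np.c_[d1,-d2],o2-o1,rcond=None)[0]
    a,b=o1+s[0]*d1,o2+s[1]*d2;return (a+b)/2,np.linalg.norm(a-b)
def proj(c,P):
    T=np.array(c["pose"]);p=T[:3,:3].T@(np.array(P)-T[:3,3])
    return cv2.projectPoints(p.reshape(1,1,3),np.zeros(3),np.zeros(3),np.array(c["camera_matrix"]),np.array([c["k1"],0,0,0.]))[0].ravel()
E
python3 - <<'E'
from h import *
import pickle
for n in("scene","top"):
    c=read_camera(n);pickle.dump(c,open(n+".pkl","wb"))
    print(n,np.round(c["pose"],3).tolist(),c["k1"],np.array(c["camera_matrix"]).tolist())
    cv2.imwrite(f"pics/{n}0.png",cv2.resize(c["img"][:,:,::-1],(800,600),interpolation=cv2.INTER_CUBIC))
o=get_obs();print(o)
E
```

```text
pics
scene [[0.606, 0.582, -0.543, 1.14], [0.796, -0.446, 0.41, -0.543], [-0.004, -0.68, -0.733, 0.993], [0.0, 0.0, 0.0, 1.0]] -0.09947009501131347 [[448.82471760500056, 0.0, 256.8141610257027], [0.0, 448.82471760500056, 187.3333538242079], [0.0, 0.0, 1.0]]
top [[-0.003, -0.998, 0.067, 0.414], [-1.0, 0.003, 0.0, -0.044], [-0.0, -0.067, -0.998, 1.212], [0.0, 0.0, 0.0, 1.0]] -0.006757813809869759 [[369.0856442736273, 0.0, 248.63435707632092], [0.0, 369.0856442736273, 186.47606167868224], [0.0, 0.0, 1.0]]
{'t': 0.1, 'q': array([ 1.18188673,  0.47775113,  0.02232333,  1.55632288, -0.01147962,
        1.10927579, -0.08308427]), 'joint_vel': array([ 0.0009092 , -0.00261295,  0.00043274, -0.00310559,  0.00099787,
        0.00083422, -0.00085864]), 'joint_torque': array([ 5.49113494e-03, -5.97755706e+01,  1.61408722e+00, -2.81952381e+01,
        1.28305564e-02,  5.08249053e-03, -1.09778750e-05]), 'eef_pos': array([ 0.18691989, -0.64806876,  0.23041251]), 'tool_rot': array([-7.95058596e-04,  9.90154739e-01,  1.39974747e-01, -1.77157535e-04]), 'contact_force': array([0.46498783, 0.24471327, 1.3060459 ]), 'torque': array([ 0.0143534 ,  0.01797857, -0.04185737]), 'grasp_force': 0.0, 'gripper_width': 0.9991393503923189}
```

View pics/scene0.png

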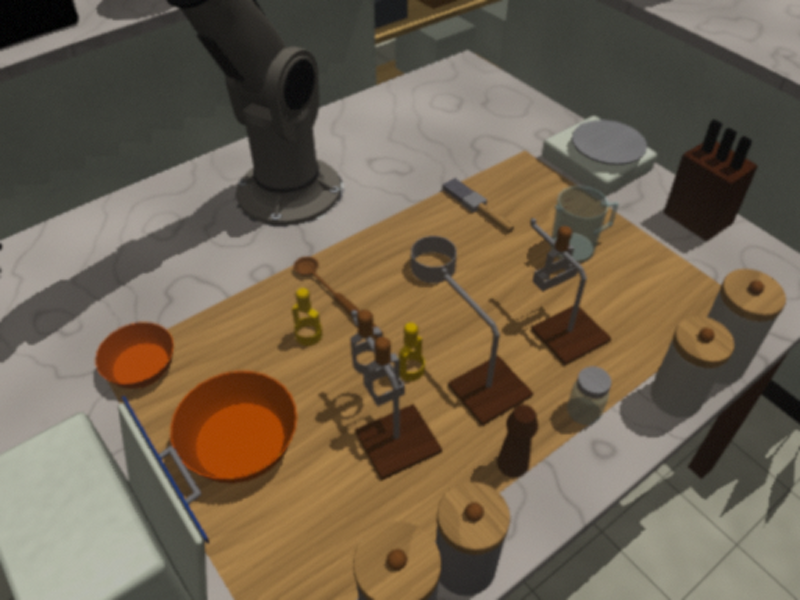

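View pics/top0.png

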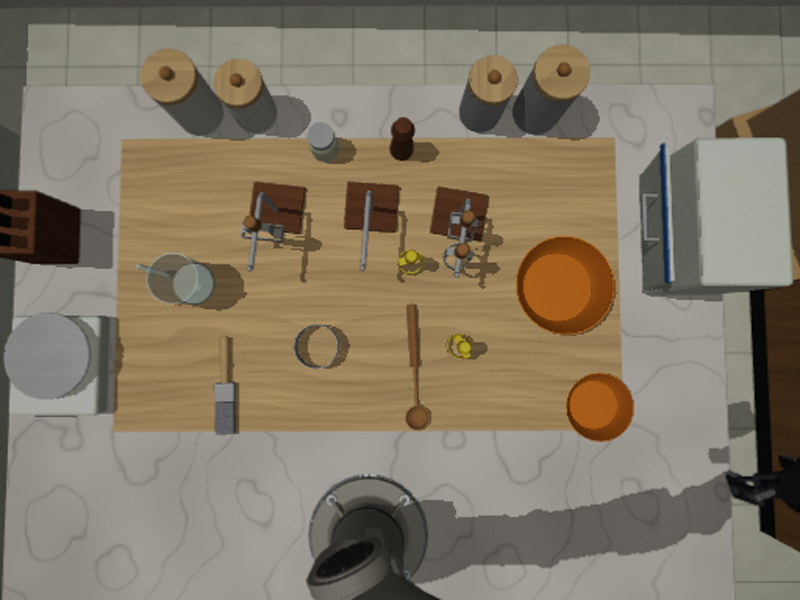

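The scene picture (800x600 view) shows the cutters' hook with the round knob at (365,322) and the square knob at (382,350). The spare hook's tip is at (447,272), and the large bowl is at about (234,427). In the top picture the knobs are at (461,250) and (468,217), the spare arm runs from (368,195) to (364,268), and the bowl is at (566,285). Yellow decoys stand at (410,262) and (460,346).

Run:
```python
from h import *
import pickle
s=pickle.load(open("scene.pkl","rb"));t=pickle.load(open("top.pkl","rb"))
a=cv2.resize(t["img"][105:185,210:330,::-1],None,fx=6,fy=6,interpolation=cv2.INTER_CUBIC)
b=cv2.resize(s["img"][165:305,185:345,::-1],None,fx=4.2,fy=4.2,interpolation=cv2.INTER_CUBIC)
cv2.imwrite("pics/tc.png",a);cv2.imwrite("pics/sc.png",b)
# bowl: orange blobs rims
for c,n in((s,"s"),(t,"t")):
    hsv=cv2.cvtColor(c["img"],cv2.COLOR_RGB2HSV)
    m=cv2.inRange(hsv,(4,190,100),(16,255,255))
    for k in cv2.findContours(m,0,1)[0]:
        if cv2.contourArea(k)>300:
            e=cv2.fitEllipse(cv2.convexHull(k));print(n,cv2.boundingRect(k),e)
            if n=="t": print(plane(t,*e[0],0.06), plane(t,e[0][0]+e[1][0]/2,e[0][1],.06)-plane(t,e[0][0]-e[1][0]/2,e[0][1],.06))
    m=cv2.inRange(hsv,(3,110,40),(14,235,190))
    n2,l,st,ce=cv2.connectedComponentsWithStats(m)
    for i in range(1,n2):
        if 15<st[i,4]<250: print(n,"brown",st[i],ce[i].round(1))
```

```text
s (109, 237, 81, 70) ((149.1366424560547, 271.6556396484375), (67.22880554199219, 82.58772277832031), 68.8687973022461)
s (62, 211, 49, 35) ((86.1514663696289, 226.174072265625), (35.63985824584961, 50.39563751220703), 67.15580749511719)
s brown [357 145   9  11  62] [360.8 149. ]
s brown [358 155   5   6  17] [360.4 157.7]
s brown [188 165  17  14 137] [195.4 170.1]
s brown [479 180  10   9  55] [483.7 183.4]
s brown [214 187  26  23 134] [227.4 198.7]
s brown [448 210   9   8  52] [451.9 213.8]
s brown [240 215   9  13  82] [243.7 220.3]
s brown [241 227   9   7  21] [245.  230.2]
s brown [298 322  11  11  88] [303.1 327. ]
s brown [248 352  12  13 100] [253.7 357.5]
t (364, 239, 41, 43) ((384.21673583984375, 259.50384521484375), (39.6448974609375, 43.42597198486328), 152.58474731445312)
[ 0.26465718 -0.4625873   0.06      ] [-0.00044583 -0.12276499  0.        ]
t (334, 151, 59, 63) ((363.27435302734375, 182.22418212890625), (58.06020736694336, 62.5815544128418), 174.00076293945312)
[ 0.50442735 -0.40332833  0.06      ] [-4.81946467e-04 -1.82158626e-01  2.22044605e-16]
t brown [251  75  13  16 133] [256.5  82.1]
t brown [289 141  13  11  75] [294.5 146.2]
t brown [504 182   8   5  16] [507.2 184. ]
t brown [489 184  23  21 158] [501.6 193.6]
t brown [490 203  11  11  31] [494.  208.3]
t brown [506 206   6   7  17] [508.8 208.6]
t brown [491 212  20  10  60] [499.6 216.7]
t brown [500 253  10  14  35] [504.7 259.7]
t brown [499 265  13  13  54] [505.8 271.1]
t brown [493 269   9   9  27] [495.5 273.1]
t brown [494 279   7  18  38] [496.3 286.2]
t brown [496 322  10  11  41] [500.3 327. ]
t brown [504 326   8  10  22] [508.1 331.2]
t brown [496 335  16  18  81] [505.6 341.5]
```

View pics/tc.png

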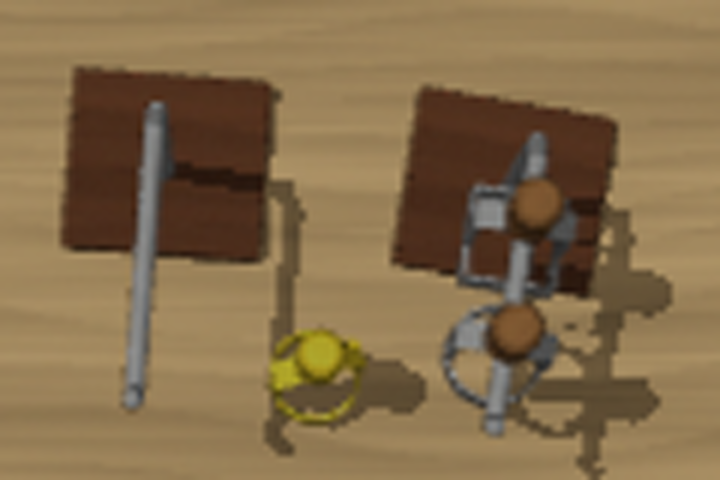

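View pics/sc.png

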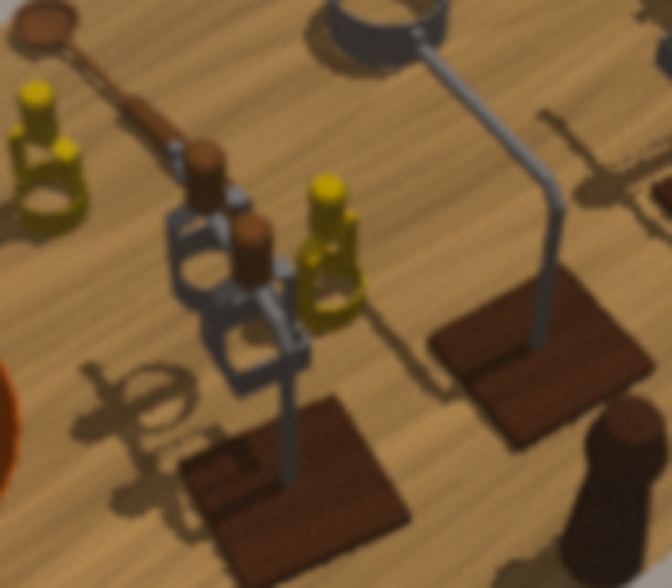

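Top crop (6x): the spare arm's post corner is at (155,110) and its tip at (132,395). The square knob is at (536,203), the round knob at (516,330), and the cutters' hook runs from (538,140) to (495,425). The near yellow knob is at (319,355). Scene crop (4.2x): round knob top (206,152), square knob top (252,226), spare tip (419,38), spare corner (555,190).

Run:
```python
from h import *
import pickle
s=pickle.load(open("scene.pkl","rb"));t=pickle.load(open("top.pkl","rb"))
T=lambda u,v:((u+.5)/6-.5+210,(v+.5)/6-.5+105)
S=lambda u,v:((u+.5)/4.2-.5+185,(v+.5)/4.2-.5+165)
for n,a,z in(("sq",(536,203),.2095),("rd",(516,330),.2095),("spcorner",(155,108),.163),("sptip",(132,396),.170),("sp1",(137,350),.16),("sp2",(150,170),.16),("hkcorner",(538,138),.163),("hktip",(495,425),.17),("hk mid",(518,270),.16),("yel",(319,355),.119)):
    print(n,plane(t,*T(*a),z).round(4))
for n,a,b in(("sq",(536,203),(252,226)),("rd",(516,330),(206,152)),("tip",(132,396),(419,38)),("corner",(155,108),(555,190)),("yel",(319,355),(328,187))):
    p,e=tri(t,T(*a),s,S(*b));print("tri",n,p.round(4),round(e,4))
print("base sp",plane(s,*S(539,345),.012).round(4),"base hk",plane(s,*S(288,483),.012).round(4))
```

```text
sq [ 0.6139 -0.1826  0.2095]
rd [ 0.5554 -0.1728  0.2095]
spcorner [ 0.6699 -0.0065  0.163 ]
sptip [0.53   0.0042 0.17  ]
sp1 [0.5532 0.0023 0.16  ]
sp2 [ 0.6403 -0.0039  0.16  ]
hkcorner [ 0.6548 -0.1904  0.163 ]
hktip [ 0.5157 -0.1674  0.17  ]
hk mid [ 0.5913 -0.1804  0.16  ]
yel [ 0.5559 -0.0864  0.119 ]
tri sq [ 0.615  -0.1828  0.2055] 0.0009
tri rd [ 0.5565 -0.1724  0.2054] 0.0021
tri tip [0.5309 0.005  0.1654] 0.0014
tri corner [ 0.6702 -0.0068  0.1602] 0.001
tri yel [ 0.557  -0.086   0.1133] 0.0015
base sp [ 0.6754 -0.0066  0.012 ] base hk [ 0.659  -0.1935  0.012 ]
```

Call:
{"fn": "arm_command", "kwargs": {"commands": [0.04,-0.03,-0.06,0,0,4,1,0.08,-0.058,-0.06,0,0,8,1,0.12,-0.088,-0.06,0,0,12,1,0.16,-0.117,-0.06,0,0,16,1,0.2,-0.146,-0.06,0,0,20,1,0.24,-0.175,-0.06,0,0,24,1,0.28,-0.204,-0.06,0,0,25.6,1,0.32,-0.233,-0.06,0,0,25.6,1]}}

```text
t: 0.9
eef_pos: [0.4205, -0.3471, 0.2911]
tool_rot: [-0.0, 0.997, -0.083, -0.0]
contact_force: [0.6, -0.6, -0.6]
gripper_width: 1.002
grasp_force: 0.0
```

```bash
cat >> h.py <<'E'
from scipy.spatial.transform import Rotation as R
def go(p,yaw):
    o=get_obs();q=o["tool_rot"];r=R.from_quat([q[1],q[2],q[3],q[0]])
    g=R.from_euler("z",yaw,degrees=True)*R.from_euler("x",180,degrees=True)
    print("t",round(o["t"],2),"at",o["eef_pos"].round(4),"yaw",np.degrees(np.arctan2(*r.as_matrix()[1::-1,0])).round(2),"F",o["contact_force"].round(1),"w",round(o["gripper_width"],3),"g",round(o["grasp_force"],1))
    print("shift",r.inv().apply(np.array(p)-o["eef_pos"]).round(4),"turn",np.degrees((r.inv()*g).as_rotvec()).round(2))
E
python3 -c "
from h import *
go((.556,-.1727,.27),-9.5)"
```

```text
t 0.9 at [ 0.4205 -0.3471  0.2911] yaw -9.56 F [ 0.6 -0.6 -0.6] w 1.002 g 0.0
shift [ 0.1046 -0.1945  0.0211] turn [-0.    0.02 -0.06]
```

Call:
{"fn": "arm_command", "kwargs": {"commands": [0.02,-0.037,0,0,0,0,1,0.04,-0.075,0,0,0,0,1,0.06,-0.112,0,0,0,0,1,0.08,-0.15,0.01,0,0,0,1,0.097,-0.182,0.02,0,0,0,1,0.097,-0.182,0.02,0,0,0,1,0.097,-0.182,0.02,0,0,0,1]}}

```text
t: 1.6
eef_pos: [0.5455, -0.1847, 0.2705]
tool_rot: [-0.0, 0.997, -0.082, -0.001]
contact_force: [-0.3, -0.5, -0.4]
gripper_width: 1.0
grasp_force: 0.0
```

```bash
python3 -c "
from h import *
go((.556,-.1727,.170),-9.5)
c=read_camera('scene');d=read_camera('top')
a=cv2.resize(c['img'][140:290,170:370,::-1],None,fx=4,fy=4,interpolation=2);b=cv2.resize(d['img'][110:185,230:330,::-1],None,fx=4,fy=4,interpolation=2)
cv2.imwrite('pics/s2.png',a)"
```

```text
t 1.6 at [ 0.5455 -0.1847  0.2705] yaw -9.39 F [-0.3 -0.5 -0.4] w 1.0 g 0.0
shift [ 0.0086 -0.0136  0.1005] turn [-0.    0.09  0.11]
```

View pics/s2.png

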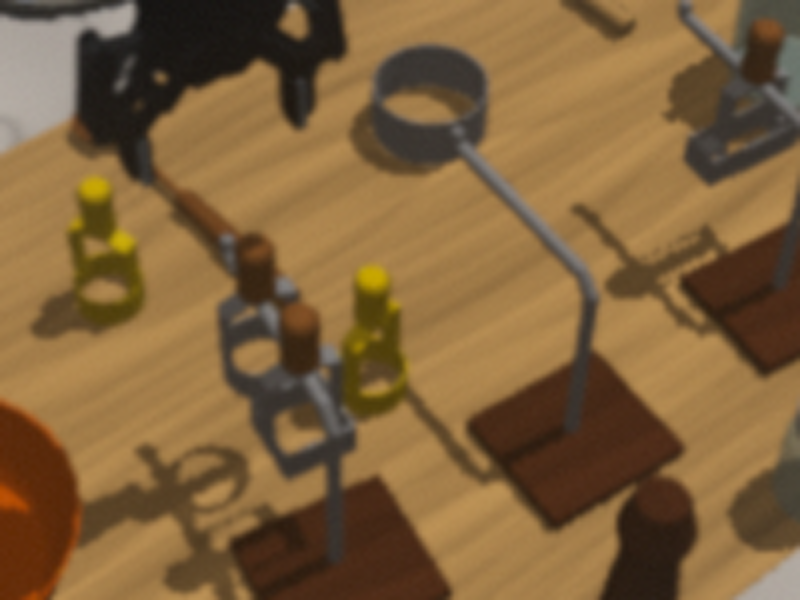

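The gripper's fingertips are at crop (145,175) and (297,120), above and beyond the round knob at (256,250). I'll check that against the projected TCP.

```bash
python3 -c "
from h import *
go((.556,-.1727,.170),-9.5)
print(get_obs()['joint_vel'].round(3))
c=read_camera('scene')
y=np.array([-.165,-.986,0])
for s in(-1,1):
  for z in (.258,.27): 
    u=proj(c,np.array([.5455,-.1847,z])+s*y*.05);print((u-[170,140])*4)
go((.556,-.1727,.170),-9.5)
"
```

```text
t 1.7 at [ 0.5449 -0.1869  0.2712] yaw -9.62 F [-0.3 -0.8 -0. ] w 0.998 g 0.0
shift [ 0.0087 -0.016   0.1012] turn [ 0.04  0.03 -0.12]
[ 0.011 -0.007  0.005 -0.002 -0.    -0.003 -0.002]
[299.10485738 150.02807863]
[298.61339541 135.26142736]
[137.93869359 210.86245113]
[135.9918892  196.18355934]
t 1.75 at [ 0.5448 -0.1872  0.2714] yaw -9.65 F [ 0.3  0.5 -0.7] w 0.999 g 0.0
shift [ 0.0086 -0.0162  0.1014] turn [ 0.04  0.01 -0.15]
```

Call:
{"fn": "arm_command", "kwargs": {"commands": [0.009,-0.016,0,0,0,0,1,0.009,-0.016,0,0,0,0,1,0.009,-0.016,0.03,0,0,0,1,0.009,-0.016,0.05,0,0,0,1]}}

```text
t: 2.15
eef_pos: [0.5562, -0.1727, 0.2206]
tool_rot: [0.0, 0.996, -0.084, 0.0]
contact_force: [-0.8, 0.9, -1.0]
gripper_width: 1.001
grasp_force: 0.0
```

```bash
python3 -c "
from h import *
read_camera('scene');read_camera('top');read_camera('top')
go((.556,-.1727,.170),-9.5)"
```

```text
t 2.3 at [ 0.5557 -0.1723  0.2205] yaw -9.59 F [ 0.9  0.5 -1. ] w 1.0 g 0.0
shift [0.0005 0.0003 0.0505] turn [ 0.02  0.15 -0.09]
```

Call:
{"fn": "arm_command", "kwargs": {"commands": [0,0,0.025,0,0,0,1,0,0,0.05,0,0,0,1,0,0,0.05,0,0,0,1,0,0,0.05,0,0,0,0.5,0,0,0.05,0,0,0,0.2,0,0,0.05,0,0,0,0.1,0,0,0.05,0,0,0,0.1,0,0,0.05,0,0,0,0.1], "force": 50}}

```text
t: 3.1
eef_pos: [0.5577, -0.1726, 0.1725]
tool_rot: [0.001, 0.997, -0.083, 0.001]
contact_force: [-0.9, -2.1, 4.2]
gripper_width: 0.287
grasp_force: 48.7
```

```bash
python3 -c "
from h import *
go((.556,-.1727,.192),-9.5)"
```

```text
t 3.1 at [ 0.5577 -0.1726  0.1725] yaw -9.56 F [-0.9 -2.1  4.2] w 0.287 g 48.7
shift [-0.0016  0.0004 -0.0195] turn [ 0.09 -0.12 -0.06]
```

Call:
{"fn": "arm_command", "kwargs": {"commands": [0,0,-0.01,0,0,0,0.1,0,0,-0.021,0,0,0,0.1,0,0,-0.021,0,0,0,0.1,-0.025,0,-0.021,0,0,0,0.1,-0.05,0,-0.021,0,0,0,0.1,-0.075,0,-0.021,0,0,0,0.1,-0.09,0,-0.021,0,0,0,0.1,-0.09,0,-0.025,0,0,0,0.1]}}

```text
t: 3.9
eef_pos: [0.4659, -0.1559, 0.1959]
tool_rot: [-0.0, 0.997, -0.083, -0.001]
contact_force: [-0.8, -0.2, -0.9]
gripper_width: 0.28
grasp_force: 48.8
```

```bash
python3 -c "
from h import *
read_camera('top');c=read_camera('scene')
go((.465,.0085,.24),-4.3)
cv2.imwrite('pics/s3.png',cv2.resize(c['img'][100:290,130:370,::-1],None,fx=3,fy=3,interpolation=2))"
```

```text
t 4.0 at [ 0.4692 -0.1564  0.1972] yaw -9.5 F [-0.   0.8 -1.1] w 0.277 g 48.8
shift [-0.0313 -0.1619 -0.0429] turn [ 0.01 -0.11 -5.2 ]
```

View pics/s3.png

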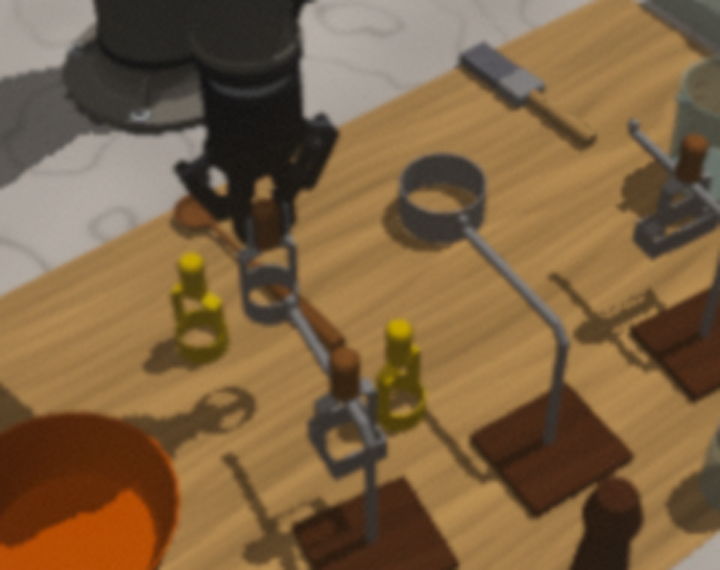

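The round cutter is upright in the gripper at crop (267,250) and off the hook, whose tip is at (290,300). The square cutter is still hanging.

Call:
{"fn": "arm_command", "kwargs": {"commands": [-0.008,0,-0.02,0,0,0,0.1,-0.012,0,-0.043,0,0,0,0.1,-0.016,-0.03,-0.043,0,0,-1,0.1,-0.02,-0.065,-0.043,0,0,-2,0.1,-0.024,-0.1,-0.043,0,0,-3,0.1,-0.028,-0.135,-0.043,0,0,-4,0.1,-0.031,-0.162,-0.043,0,0,-5.2,0.1,-0.031,-0.162,-0.043,0,0,-5.2,0.1]}}

```text
t: 4.8
eef_pos: [0.4659, 0.0134, 0.2399]
tool_rot: [-0.001, 0.999, -0.034, 0.001]
contact_force: [0.4, 0.2, 0.0]
gripper_width: 0.285
grasp_force: 49.1
```

```bash
python3 -c "
from h import *
read_camera('top');read_camera('scene');c=read_camera('top')
go((.465,.0085,.194),-4.3)
s=pickle=c['img'][130:210,190:290,::-1]
cv2.imwrite('pics/t3.png',cv2.resize(s,None,fx=6,fy=6,interpolation=2))"
```

```text
t 4.95 at [0.4652 0.0082 0.2393] yaw -4.32 F [ 0.2 -0.2 -1.4] w 0.276 g 49.1
shift [-0.0002 -0.0003  0.0453] turn [ 0.   -0.02 -0.02]
```

View pics/t3.png

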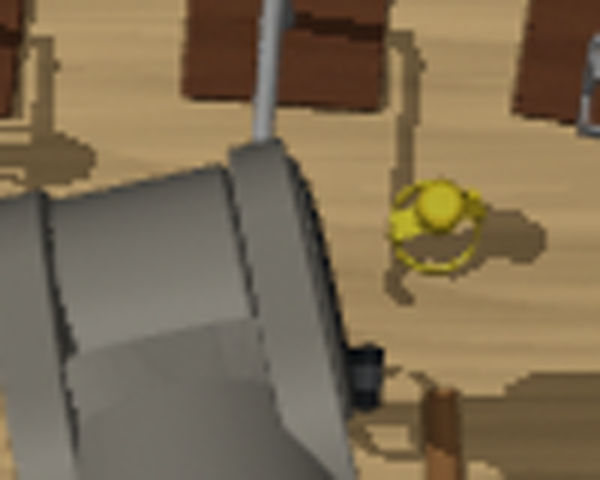

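The top view is mostly hidden by the arm. The spare arm at crop (265,130) lines up with the tool, so I'll lower and start threading.

Call:
{"fn": "arm_command", "kwargs": {"commands": [0,0,0.023,0,0,0,0.1,0,0,0.045,0,0,0,0.1,0,0,0.045,0,0,0,0.1,0.015,0,0.045,0,0,0,0.1,0.03,0,0.045,0,0,0,0.1,0.03,0,0.045,0,0,0,0.1]}}

```text
t: 5.55
eef_pos: [0.4969, 0.0054, 0.1955]
tool_rot: [-0.0, 0.999, -0.039, 0.001]
contact_force: [-0.5, 0.1, -1.5]
gripper_width: 0.28
grasp_force: 49.1
```

```bash
python3 -c "
from h import *
c=read_camera('scene')
go((.577,.0006,.194),-4.3)
s=c['img'][100:220,240:400,::-1]
cv2.imwrite('pics/s4.png',cv2.resize(s,None,fx=5,fy=5,interpolation=2))"
```

```text
t 5.6 at [0.4955 0.0056 0.1951] yaw -4.41 F [-0.7 -0.  -1.6] w 0.28 g 49.1
shift [ 0.0816 -0.0013  0.0012] turn [-0.02 -0.06 -0.11]
```

View pics/s4.png

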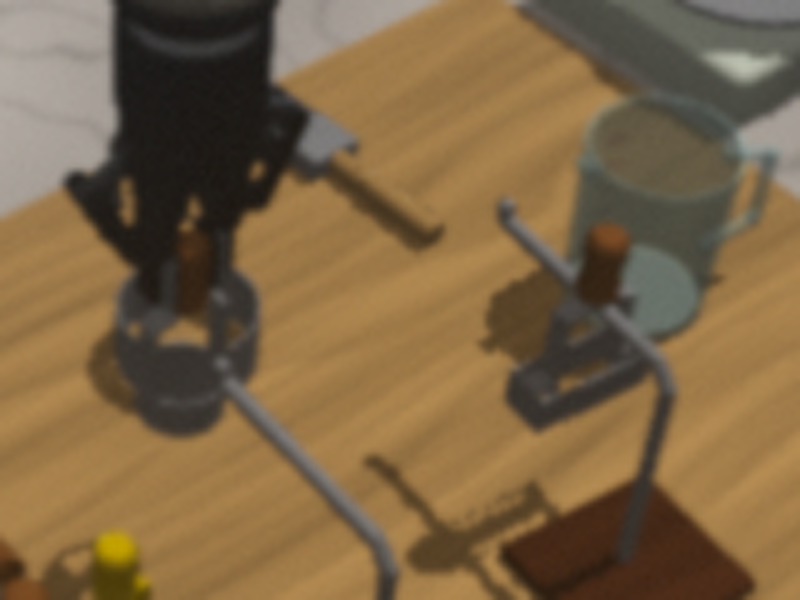

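The cutter is in front of the spare hook's tip at crop (222,365), and its bow opening is at about (185,325), facing the tip.

Call:
{"fn": "arm_command", "kwargs": {"commands": [0.012,-0.001,0.001,0,0,0,0.1,0.024,-0.001,0.001,0,0,0,0.1,0.036,-0.001,0.001,0,0,0,0.1,0.036,-0.001,0.001,0,0,0,0.1]}}

```text
t: 6.0
eef_pos: [0.5324, 0.0044, 0.1935]
tool_rot: [-0.0, 0.999, -0.038, 0.001]
contact_force: [-0.1, 0.5, -2.0]
gripper_width: 0.282
grasp_force: 49.1
```

```bash
python3 -c "
from h import *
c=read_camera('scene')
go((.577,.0006,.194),-4.3)
s=c['img'][130:230,250:370,::-1]
cv2.imwrite('pics/s5.png',cv2.resize(s,None,fx=6,fy=6,interpolation=2))"
```

```text
t 6.05 at [0.5312 0.0046 0.1932] yaw -4.33 F [ 0.   0.1 -1.5] w 0.28 g 49.1
shift [ 0.046   0.0005 -0.0008] turn [-0.02  0.   -0.03]
```

View pics/s5.png

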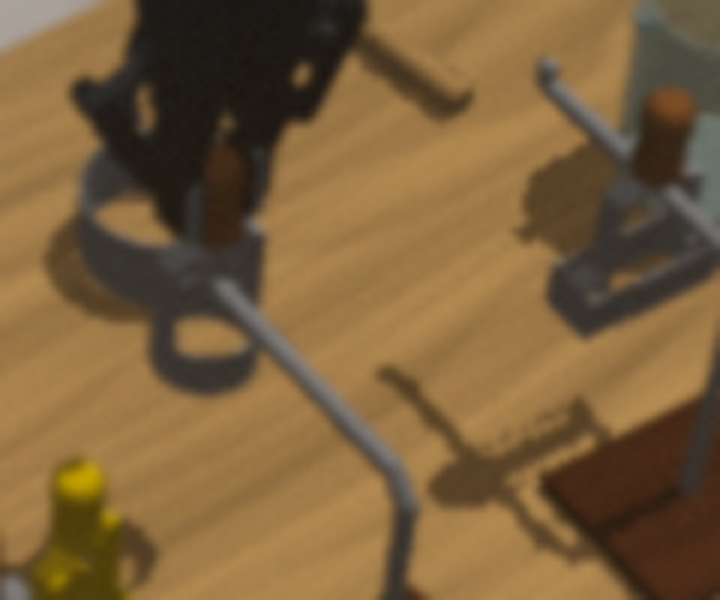

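The tip has entered the bow opening at crop (210,280), below the knob, with no contact force. I'll push on and then lower.

Call:
{"fn": "arm_command", "kwargs": {"commands": [0.012,0,0,0,0,0,0.1,0.024,0,0,0,0,0,0.1,0.036,0,0,0,0,0,0.1,0.047,0,0,0,0,0,0.1,0.047,0,0,0,0,0,0.1,0.047,0,0.008,0,0,0,0.1,0.047,0,0.015,0,0,0,0.1,0.047,0,0.015,0,0,0,0.1]}}

```text
t: 6.85
eef_pos: [0.5758, 0.0009, 0.1767]
tool_rot: [0.0, 0.999, -0.037, -0.002]
contact_force: [-0.0, -0.2, -0.9]
gripper_width: 0.279
grasp_force: 49.1
```

```bash
python3 -c "
from h import *
read_camera('scene')
go((.577,.0006,.172),-4.3)"
```

```text
t 6.9 at [0.5762 0.0009 0.1774] yaw -4.3 F [ 0.2  0.4 -1. ] w 0.282 g 49.1
shift [0.0008 0.0003 0.0054] turn [0.02 0.12 0.  ]
```

Call:
{"fn": "arm_command", "kwargs": {"commands": [0,0,0.002,0,0,0,0.1,0,0,0.004,0,0,0,0.1,0,0,0.006,0,0,0,0.1,0,0,0.006,0,0,0,0.1]}}

```text
t: 7.3
eef_pos: [0.5774, 0.001, 0.1724]
tool_rot: [0.0, 0.999, -0.038, 0.0]
contact_force: [-0.1, 0.3, -0.4]
gripper_width: 0.28
grasp_force: 49.4
```

```bash
python3 -c "
from h import *
go((.577,.0006,.172),-4.3)"
```

```text
t 7.3 at [0.5774 0.001  0.1724] yaw -4.32 F [-0.1  0.3 -0.4] w 0.28 g 49.4
shift [-0.0003  0.0004  0.0004] turn [ 0.   -0.01 -0.02]
```

Call:
{"fn": "arm_command", "kwargs": {"commands": [0,0,0.001,0,0,0,0.1,0,0,0.002,0,0,0,0.1,0,0,0.002,0,0,0,0.1]}}

```text
t: 7.6
eef_pos: [0.5776, 0.001, 0.1721]
tool_rot: [0.0, 0.999, -0.038, 0.001]
contact_force: [-4.7, -0.7, 11.9]
gripper_width: 0.28
grasp_force: 50.7
```

```bash
python3 -c "
from h import *
go((.577,.0006,.172),-4.3)
for i in range(3):
  read_camera('top'); print(get_obs()['contact_force'].round(1))"
```

```text
t 7.6 at [0.5776 0.001  0.1721] yaw -4.32 F [-4.7 -0.7 11.9] w 0.28 g 50.7
shift [-0.0006  0.0005  0.0001] turn [ 0.02 -0.06 -0.02]
[-4.6  0.4 12. ]
[-5.2 -0.5 12.2]
[-5.9 -0.2 12.1]
```

Call:
{"fn": "arm_command", "kwargs": {"commands": [0,0,-0.0015,0,0,0,0.1,0,0,-0.0015,0,0,0,0.3,0,0,-0.0015,0,0,0,0.4,0,0,-0.0015,0,0,0,0.7,0,0,-0.0015,0,0,0,0.9,0,0,-0.0015,0,0,0,0.9,0,0,-0.02,0,0,0,0.9,0,0,-0.04,0,0,0,0.9]}}

```text
t: 8.55
eef_pos: [0.5766, 0.001, 0.21]
tool_rot: [0.0, 0.999, -0.038, -0.001]
contact_force: [-0.8, 0.9, 0.5]
gripper_width: 0.906
grasp_force: 0.0
```

Call:
{"fn": "arm_command", "kwargs": {"commands": [0,0,-0.03,0,0,0,1,0,0,-0.06,0,0,0,1,-0.02,0.04,-0.06,0,0,1,1,-0.02,0.08,-0.06,0,0,2,1,-0.02,0.12,-0.06,0,0,4,1,-0.02,0.15,-0.06,0,0,5.2,1,-0.02,0.19,-0.06,0,0,5.2,1,-0.02,0.23,-0.06,0,0,5.2,1]}}

```text
t: 9.35
eef_pos: [0.5398, -0.228, 0.2704]
tool_rot: [0.0, 0.997, -0.083, 0.0]
contact_force: [-0.5, -0.3, 0.7]
gripper_width: 1.001
grasp_force: 0.0
```

Run:
```python
from h import *
c=read_camera('scene');d=read_camera('top')
go((.614,-.1825,.25),-9.5)
def knobs(c,off,r):
    hsv=cv2.cvtColor(c["img"],cv2.COLOR_RGB2HSV);m=cv2.inRange(hsv,(3,90,40),(15,255,220))
    n,l,st,ce=cv2.connectedComponentsWithStats(m)
    for i in range(1,n):
        if 15<st[i,4]<300 and abs(ce[i]-off).max()<r: print(st[i],ce[i].round(1))
knobs(c,(280,190),70);print();knobs(d,(265,150),60)
for n,P in(("round",(.576,.001,.2095)),("sq",(.614,-.1825,.2095))):print(n,proj(c,P).round(1),proj(d,P).round(1))
a=cv2.resize(c['img'][120:270,200:360,::-1],(512,480),interpolation=2);b=cv2.resize(d['img'][100:250,220:310,::-1],(288,480),interpolation=2)
cv2.imwrite('pics/last.png',np.hstack([a,b]))
```

```text
t 9.45 at [ 0.5382 -0.2342  0.27  ] yaw -10.06 F [-0.6 -0.1  0.2] w 0.997 g 0.0
shift [ 0.0656 -0.0642  0.0198] turn [ 0.19  0.03 -0.56]
[290 171  12  17 132] [296.1 178.8]

[228 148   9  11  71] [232.1 152.9]
round [295.3 172.2] [232.1 152.3]
sq [244.2 217. ] [298.9 138.4]
```

The round knob is found at (296,179) in scene and (232,153) in top, matching a cutter hung on the spare hook. Next, the square one.

Call:
{"fn": "arm_command", "kwargs": {"commands": [0.025,-0.025,0,0,0,-0.5,1,0.05,-0.05,0,0,0,-0.5,1,0.066,-0.064,0.01,0,0,-0.5,1,0.066,-0.064,0.03,0,0,-0.5,1,0.066,-0.064,0.03,0,0,-0.5,1,0.066,-0.064,0.03,0,0,-0.5,1]}}

```text
t: 10.05
eef_pos: [0.6153, -0.1747, 0.2402]
tool_rot: [0.0, 0.997, -0.079, -0.001]
contact_force: [0.8, 0.2, -0.0]
gripper_width: 1.002
grasp_force: 0.0
```

Run:
```python
from h import *
c=read_camera('scene')
go((.614,-.1825,.171),-9.5)
hsv=cv2.cvtColor(c["img"],cv2.COLOR_RGB2HSV);m=cv2.inRange(hsv,(0,80,25),(17,255,220))[195:250,225:265]
n,l,st,ce=cv2.connectedComponentsWithStats(m)
for i in range(1,n):
    if st[i,4]>15: print(st[i][:5]+[225,195,0,0,0],(ce[i]+[225,195]).round(1))
print("ref round before (195.4,170.1) centroid vs proj",proj(c,(.556,-.1727,.1885)),proj(c,(.614,-.1825,.1885)))
cv2.imwrite('pics/last.png',cv2.resize(c['img'][150:270,190:350,::-1],None,fx=5,fy=5,interpolation=2))
```

```text
t 10.1 at [ 0.6156 -0.1751  0.241 ] yaw -9.06 F [ 0.3 -0.4  0.5] w 0.999 g 0.0
shift [-0.0005  0.0075  0.07  ] turn [ 0.02 -0.02  0.44]
[ 225  195   40   55 1037] [239.9 217.1]
[238 240  14  10  99] [244.1 245.1]
[257 243   8   7  27] [260.5 246.9]
ref round before (195.4,170.1) centroid vs proj [233.2791609  205.46143447] [244.44433829 222.78789635]
```

View pics/last.png

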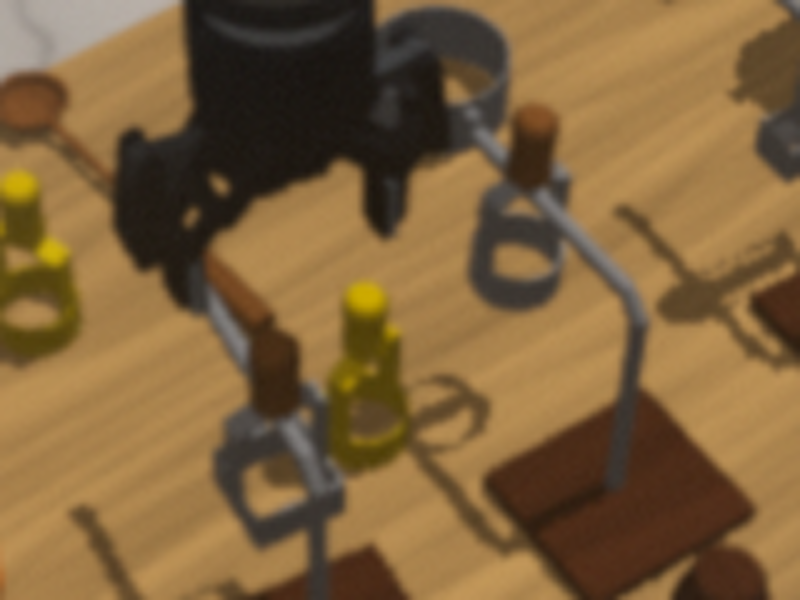

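The round cutter hangs on the spare hook (knob at crop (535,130)). The square knob is unmoved at (273,350).

Call:
{"fn": "arm_command", "kwargs": {"commands": [-0.001,0.0075,0,0,0,0.4,1,-0.001,0.0075,0,0,0,0.4,1,-0.001,0.0075,0.02,0,0,0.4,1,-0.001,0.0075,0.02,0,0,0.4,1]}}

```text
t: 10.5
eef_pos: [0.612, -0.1823, 0.2187]
tool_rot: [-0.0, 0.997, -0.083, -0.002]
contact_force: [0.5, 0.1, 0.1]
gripper_width: 0.997
grasp_force: 0.0
```

```bash
python3 -c "
from h import *
read_camera('top');read_camera('top')
go((.614,-.1825,.171),-9.5)"
```

```text
t 10.6 at [ 0.6133 -0.1822  0.2206] yaw -9.44 F [ 0.4 -0.1  0.1] w 0.999 g 0.0
shift [0.0008 0.0002 0.0496] turn [0.   0.02 0.06]
```

Call:
{"fn": "arm_command", "kwargs": {"commands": [0.001,0,0.025,0,0,0,1,0.001,0,0.049,0,0,0,1,0.001,0,0.049,0,0,0,1,0.001,0,0.049,0,0,0,0.5,0.001,0,0.049,0,0,0,0.2,0.001,0,0.049,0,0,0,0.1,0.001,0,0.049,0,0,0,0.1,0.001,0,0.049,0,0,0,0.1], "force": 50}}

```text
t: 11.4
eef_pos: [0.6151, -0.1831, 0.1725]
tool_rot: [0.001, 0.997, -0.082, 0.001]
contact_force: [-0.6, -1.6, 4.0]
gripper_width: 0.28
grasp_force: 48.7
```

```bash
python3 -c "
from h import *
go((.614,-.1825,.192),-9.5)"
```

```text
t 11.4 at [ 0.6151 -0.1831  0.1725] yaw -9.46 F [-0.6 -1.6  4. ] w 0.28 g 48.7
shift [-0.0011 -0.0004 -0.0195] turn [ 0.07 -0.12  0.04]
```

Call:
{"fn": "arm_command", "kwargs": {"commands": [0,0,-0.01,0,0,0,0.1,0,0,-0.021,0,0,0,0.1,0,0,-0.021,0,0,0,0.1,-0.02,0,-0.021,0,0,0,0.1,-0.04,0,-0.021,0,0,0,0.1,-0.06,0,-0.021,0,0,0,0.1,-0.08,0,-0.021,0,0,0,0.1,-0.08,0,-0.021,0,0,0,0.1]}}

```text
t: 12.2
eef_pos: [0.5332, -0.1687, 0.1922]
tool_rot: [0.0, 0.997, -0.082, -0.001]
contact_force: [0.1, -0.4, -0.6]
gripper_width: 0.279
grasp_force: 48.8
```

```bash
python3 -c "
from h import *
go((.467,-.158,.1935),-9.5)"
```

```text
t 12.2 at [ 0.5332 -0.1687  0.1922] yaw -9.43 F [ 0.1 -0.4 -0.6] w 0.279 g 48.8
shift [-0.0671  0.0003 -0.0011] turn [0.02 0.11 0.07]
```

Call:
{"fn": "arm_command", "kwargs": {"commands": [-0.025,0,-0.001,0,0,0,0.1,-0.05,0,-0.001,0,0,0,0.1,-0.068,0,-0.001,0,0,0,0.1,-0.068,0,-0.01,0,0,0,0.1,-0.068,0,-0.03,0,0,0,0.1,-0.068,0,-0.06,0,0,0,0.1,-0.068,0,-0.06,0,0,0,0.1]}}

```text
t: 12.9
eef_pos: [0.4727, -0.1584, 0.257]
tool_rot: [0.001, 0.997, -0.082, 0.004]
contact_force: [0.1, 0.2, -1.4]
gripper_width: 0.278
grasp_force: 48.9
```

Call:
{"fn": "arm_command", "kwargs": {"commands": [0.01,0.035,0,0,0,0,0.1,0.023,0.07,0,0,0,0,0.1,0.035,0.11,0,0,0,0,0.1,0.048,0.15,0,0,0,0,0.1,0.06,0.19,0,0,0,0,0.1,0.075,0.22,0,0,0,0,0.1,0.075,0.234,0,0,0,0,0.1,0.075,0.234,0,0,0,0,0.1]}}

```text
t: 13.7
eef_pos: [0.5038, -0.4035, 0.2516]
tool_rot: [0.0, 0.996, -0.084, -0.0]
contact_force: [-0.3, -0.5, -1.6]
gripper_width: 0.281
grasp_force: 49.0
```

Run:
```python
from h import *
s=read_camera('scene');t=read_camera('top')
go((.503,-.401,.1),-9.5)
hsv=cv2.cvtColor(t["img"],cv2.COLOR_RGB2HSV)
n,l,st,ce=cv2.connectedComponentsWithStats(cv2.inRange(hsv,(4,150,60),(18,255,255)))
print([x.tolist() for x in st[1:] if x[4]>100])
hsv=cv2.cvtColor(s["img"],cv2.COLOR_RGB2HSV)
n,l,st,ce=cv2.connectedComponentsWithStats(cv2.inRange(hsv,(4,150,60),(18,255,255)))
print([x.tolist() for x in st[1:] if x[4]>100])
a=np.radians(np.arange(0,360,10));P=np.array([proj(s,(.503+.1*np.cos(x),-.401+.1*np.sin(x),.06)) for x in a]);print("rim pred bbox",P.min(0),P.max(0))
for P in((.503,-.401,.2095),(.576,.001,.2095)):print(proj(s,P).round(1))
```

```text
t 13.8 at [ 0.5047 -0.3998  0.2519] yaw -9.37 F [ 0.1  0.7 -1. ] w 0.278 g 49.0
shift [-0.0014  0.0017  0.1519] turn [-0.07  0.02  0.13]
[[157, 117, 38, 29, 436], [221, 117, 34, 30, 575], [276, 120, 36, 32, 652], [0, 123, 23, 39, 415], [166, 129, 27, 20, 250], [237, 135, 17, 13, 185], [299, 140, 11, 14, 119], [330, 151, 64, 64, 2690], [490, 180, 22, 38, 623], [261, 195, 7, 40, 189], [492, 221, 20, 14, 240], [362, 239, 37, 44, 1183], [493, 243, 19, 15, 213], [260, 259, 15, 16, 175], [494, 258, 18, 18, 258], [495, 289, 17, 18, 160], [496, 305, 16, 16, 155]]
[[188, 165, 57, 52, 371], [340, 196, 26, 21, 254], [352, 198, 39, 35, 625], [62, 207, 50, 42, 1523], [298, 228, 45, 45, 941], [287, 231, 26, 22, 291], [108, 236, 84, 75, 4486], [235, 259, 48, 48, 1052], [227, 265, 24, 23, 328], [297, 321, 13, 13, 116], [247, 351, 14, 15, 153]]
rim pred bbox [106.18027783 236.67586826] [187.75140028 306.29218771]
[134.3 232.5]
[295.3 172.2]
```

Call:
{"fn": "arm_command", "kwargs": {"commands": [-0.001,0.001,0.04,0,0,0,0.1,-0.001,0.001,0.08,0,0,0,0.1,-0.001,0.001,0.11,0,0,0,0.1,-0.001,0.001,0.14,0,0,0,0.1,-0.001,0.001,0.156,0,0,0,0.1,-0.001,0.001,0.16,0,0,0,0.1,-0.001,0.001,0.16,0,0,0,0.1]}}

```text
t: 14.5
eef_pos: [0.5037, -0.4011, 0.0928]
tool_rot: [-0.0, 0.997, -0.082, 0.0]
contact_force: [0.1, -0.9, -0.9]
gripper_width: 0.277
grasp_force: 49.0
```

Call:
{"fn": "arm_command", "kwargs": {"commands": [0,0,0.002,0,0,0,0.1,0,0,0.004,0,0,0,0.1,0,0,0.005,0,0,0,0.1,0,0,0.005,0,0,0,0.1]}}

```text
t: 14.9
eef_pos: [0.5032, -0.4019, 0.0877]
tool_rot: [0.0, 0.997, -0.082, 0.0]
contact_force: [1.0, -0.1, -0.9]
gripper_width: 0.277
grasp_force: 49.0
```

```bash
python3 -c "
from h import *
go((.503,-.401,.0857),-9.5)"
```

```text
t 14.9 at [ 0.5032 -0.4019  0.0877] yaw -9.42 F [ 1.  -0.1 -0.9] w 0.277 g 49.0
shift [-0.0004 -0.0009  0.002 ] turn [ 0.01 -0.03  0.08]
```

Call:
{"fn": "arm_command", "kwargs": {"commands": [0,0,0.001,0,0,0,0.1,0,0,0.0015,0,0,0,0.1,0,0,0.002,0,0,0,0.1,0,0,0.002,0,0,0,0.1]}}

```text
t: 15.3
eef_pos: [0.5036, -0.4022, 0.0864]
tool_rot: [0.0, 0.997, -0.082, 0.001]
contact_force: [0.1, 0.5, 6.1]
gripper_width: 0.282
grasp_force: 49.5
```

Contact with the bowl floor (6 N). I'll release gently and rise.

Call:
{"fn": "arm_command", "kwargs": {"commands": [0,0,-0.0005,0,0,0,0.1,0,0,-0.0005,0,0,0,0.35,0,0,-0.0005,0,0,0,0.5,0,0,-0.0005,0,0,0,0.8,0,0,-0.0005,0,0,0,0.8,0,0,-0.0005,0,0,0,0.8,0,0,-0.02,0,0,0,0.8,0,0,-0.04,0,0,0,0.8]}}

```text
t: 16.1
eef_pos: [0.5026, -0.4014, 0.125]
tool_rot: [-0.0, 0.997, -0.082, -0.001]
contact_force: [0.7, -0.6, 1.2]
gripper_width: 0.798
grasp_force: 0.0
```

Call:
{"fn": "arm_command", "kwargs": {"commands": [0,0,-0.04,0,0,0,0.8,0,0,-0.08,0,0,0,0.8,0,0,-0.12,0,0,0,0.8,-0.04,0,-0.14,0,0,0,0.8,-0.07,0,-0.14,0,0,0,0.8,-0.07,0,-0.14,0,0,0,0.8,-0.07,0,-0.14,0,0,0,0.8]}}

```text
t: 16.8
eef_pos: [0.4338, -0.3904, 0.2656]
tool_rot: [0.0, 0.997, -0.082, 0.0]
contact_force: [1.2, 0.8, 0.7]
gripper_width: 0.797
grasp_force: 0.0
```

Run:
```python
from h import *
s=read_camera('scene');go((.5,-.4,.2),-9.5)
hsv=cv2.cvtColor(s["img"],cv2.COLOR_RGB2HSV)
print(proj(s,(.503,-.402,.0637+.0595)),proj(s,(.503,-.402,.0637+.0175)),proj(s,(.503,-.402,.004)))
m=cv2.inRange(hsv,(0,60,30),(14,230,150))
for (x,y) in((147,258),(295,180)):
    w=m[y-28:y+22,x-14:x+14]
    n,l,st,ce=cv2.connectedComponentsWithStats(w)
    for i in range(1,n):
        if st[i,4]>20: print((st[i][:4]+[x-14,y-28,0,0]).tolist(),st[i,4],(ce[i]+[x-14,y-28]).round(1))
print(hsv[236:290:3,147].tolist())
```

```text
t 16.85 at [ 0.4346 -0.3901  0.2653] yaw -9.39 F [-0.5 -0.4  0.1] w 0.794 g 0.0
shift [ 0.0661 -0.0009  0.0653] turn [-0.01 -0.03  0.11]
[141.56136944 255.06351229] [144.97104428 264.94473749] [150.77504214 281.66233294]
[133, 237, 28, 43] 634 [146.4 256. ]
[293, 171, 8, 7] 41 [296.7 174.3]
[[17, 148, 153], [12, 222, 108], [12, 228, 95], [11, 229, 99], [12, 232, 100], [12, 242, 101], [12, 221, 105], [12, 198, 89], [12, 198, 72], [13, 182, 59], [13, 182, 59], [12, 128, 98], [10, 58, 53], [9, 103, 67], [12, 246, 176], [12, 250, 165], [11, 226, 96], [8, 75, 75]]
```

Run:
```python
from h import *
s=read_camera('scene')
h=cv2.cvtColor(s["img"],cv2.COLOR_RGB2HSV)[246:296,122:180]
k=np.where(h[...,1]<150,'#',np.where(h[...,1]<212,'o','.'))
for r in k[::2]:print(''.join(r))
```

```text
###oo.....................................................
oooo......................................................
..........................................................
..........................................................
.................oooooooo.................................
................oooooooooo................................
................oooooooooo................................
................oooooooooo................................
.................oooooooooooo####o........................
..................ooooooooo#######o.......................
..................ooooooooo#######o.......................
..............oo####ooooooo#######o.......................
..............o#######oo###########o......................
..............o#####################o.....................
...............o#############ooo..ooo.....................
................o#######oo.........o#oo...................
.................o##o...............o#o...................
.................ooo................o##o..................
..................oo............oo######..................
..................oooo....oo############o.................
...................o##ooo##############oo.................
...................o###############oo.....................
.....................o########oo..........................
......................o##ooo..............................
........................................................oo
```

The mask shows the knob above the bow and square outline, at the upright pose I predicted in the bowl.

```bash
python3 -c "
from h import *
print(hand_in())"
```

```text
the job is handed in; nothing more can be done
None
```

The round cutter now hangs on the empty hook and the square cutter stands upright in the wide bowl; the final camera checks showed both in place, and I handed the job in at about 17 s with the gripper clear (no verdict came back).

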